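Clamp the drilled block and draw the plug gauge half out

ROBOT

A 6-joint arm with a two-finger parallel gripper is mounted at the origin on the work surface. World frame = base frame: x ahead of the robot, y to its left, z up, the work surface at z = 0. Lengths are in m, angles in rad, forces in N, time in s.
With the tool pointing down it reaches from about 0.275 to 0.75 m from the base axis. Payload 10.2 kg.
Tool frame: the origin (TCP) lies on the mounting face of the last link; the fingertips stand 173 mm ahead of it and the grasp point (between the pads) lies 155 mm ahead of it; z points along the fingers, y is the line along which they close (so a half turn about z gives the same grasp; the last joint's range is limited). The gripper opens to 85 mm and grips with 20 to 120 N. Pads are 22 mm wide; open, the fingers measure 114 mm over their backs; the gripper's body (76 mm by 85 mm) begins 54 mm behind the grasp point. The pads swing forward as they close: fully open they stand 13 mm farther back than shut.
Start: joints at [-1.499, 0.313, 1.498, -0, 1.331, -0.223], TCP at [0.153, -0.502, 0.405] pointing down, gripper open.
Joint ranges: [-2.94, 2.94], [-0.97, 2.17], [0.19, 2.56], [-1.23, 4.37], [0.02, 3.11], [-2.88, 2.88]. Speed limits (rad/s): [2.39, 2.39, 3.01, 3.14, 3.14, 3.14].

INTERFACE

Orientations are given as a 3x3 rotation matrix whose columns are the frame's x, y, z axes.
In Python, from rig import * gives the robot as it stands. The module is installed in compiled form; this text tells all that it offers.
- The arm moves only by the tool drive_tool, never from a script. Its argument "rows" is text: rows parted by semicolons, each of 4 numbers parted by spaces: the shift along the tool's x, y, z in mm, then the turn about the tool's z in rad. A call has 1 to 20 rows; each row shifts and turns the commanded pose from where the row before left it, along the tool's axes as they then stand; what a row does not reach is not made up. A row lasts 1/10 s, in which the tool goes at most 50 mm and 8.59 degrees, less where a joint would pass 70% of its speed; a pose out of reach is approached as far as the arm can. A call is refused whole if a number of a shift passes 50 or a number of a turn 0.15, either way. A call with a gripper value outside its range is refused whole. "claw" is the finger opening in mm, from 0 to 85.4, set as the call begins (left out, the last holds). The fingers move at their own pace and stop on an object; "newtons" is the grip in N (left out, the last holds). Time passes only in rows, so rows that do not move let the fingers close. It gives the time, the measured TCP pose, the force, the opening and the grip force at its end, in the units of the state.
- get_state(): the state, without advancing time (a new reading comes with each control period).
- get_image(name): name is "side" or "top"; returns a dict with "color" (480x640x3 uint8, red, green, blue), "fx", "fy", "cx", "cy" (pixels), "rvec" (rotation vector, rad) and "tvec" (3), from world to camera coordinates, as OpenCV has them. Camera axes: x right, y down, z forward; pixel columns grow to the right and rows downward; lengths in m; the calibration is good to about 2 mm. A picture is of the moment at which its call begins. There is no depth.
- hand_in(): hands the job in; it is judged then, once.
Trained networks look in a picture, given as the dict that the camera call returned (one of the last four; its "shot" number tells which), for a name from the list of things; names that differ only in an ending like _2 or _b are one class to them, and where a whole thing is asked for, a point or a joint stands for the part that bears it (a point fixed in the world has none). Each returns a list of dicts, best first, with "confidence" (0 to 1); they miss things now and then, are a little off and sometimes report something else, mostly with a low value. They report only what shows in the picture. A call takes as long as a camera call. They do not tell look-alikes from the thing itself.
- cut_out(picture, name): "pixels" (480x640 bool, what is visible of it) and "location" ([row, column] in pixels, amid what is visible of it).
The state is a dict: "time": time; "q": joint angles; "qvel": joint speeds; "effort": joint torques, N m; "position": TCP position; "tool_rot": TCP orientation; "wrist_force": force on the tool from outside, world axes, zero at the start; "torque": the same for the moment, N m; "gripper_width": opening from 0.0 (shut) to 1.0 (fully open); "grasp_force": force on a finger pad.
Only numpy, scipy, OpenCV 4.12 (cv2) and the standard library are available. Lean on these libraries where they do the work, as an engineer would, in place of code of your own. Each camera call takes 0.05 s, during which the arm holds its last target. There are 200 camera calls.

TASK

Crank the machine vise's handle clockwise (as seen from the robot) until the moving jaw grips the drilled block firmly, and leave it clamped. Then take the plug gauge by its tall handle and draw it straight up until it is half-way out of its bore, about 30 mm, never right out. Finish while holding it still there; leave the low plug and the things around the vise alone.

Things in the scene. Friction and masses are not known exactly. Their poses are not given: they have to be found in the camera images.
- vise: fixed grey machine vise, 270 mm long (x), 150 wide. Origin: on the bench under its middle. x points along the screw from the crank (robot's side) to the fixed jaw, y left, z up. Block seat 35 mm above the bench, jaws 100 mm wide rising to 85 mm, fixed jaw's clamping face at x = +60 mm; screw nut 90 mm high at x = -118 to -94 mm
- crank_axis (a point): point on the vise's fixed screw axis, 75 mm above the bench, at the centre of the circle that the crank handle's middle runs on (x = -176 mm in the vise's frame). The screw runs along the vise's x axis
- handle_grip (a point): middle of the crank's black round handle sleeve: 16 mm diameter, 60 mm long, parallel to the screw (vise's x), free to spin on its pin, 45 mm from the screw axis. The crank arm lies 40 mm from it towards the vise. It can be pinched from above and led round its circle with the gripper kept pointing down
- crank (a joint): turn of the crank, rad; grows clockwise seen from the robot, closing the jaw 2 mm per rad. At 0 the handle is left (+y) of the screw axis, 30 degrees below level; it goes up, over the top, down on the right. Starts at 0 to 1.2; the jaw meets the block at 3.4 to 3.7, the crank stiffens at 3.8, about 60 N per rad at the handle. Free turning takes 3 N, firm clamping 6 to 15 N. It stays when let go
- jaw: moving jaw of the vise, 100 mm wide, 50 mm high; origin at the foot of its clamping face, at mid width. It slides along the vise's x
- block: loose aluminium block, 60 (x) x 90 (y) x 70 mm, 0.9 kg, on the seat between the jaws, almost touching the fixed jaw; origin at the centre of its underside, axes as the vise's. Its top is 105 mm above the bench. Two upright bores, 17 mm wide, 62 mm deep, lie 21 mm either side of its middle (y): one holds the plug gauge, the other the low plug; which is where varies
- gauge_grip (a point): steel plug gauge, middle of its handle: upright cylinder 24 mm in diameter, 50 mm tall, its foot resting on the block's top, so this point starts 25 mm above the block's top (95 mm above the block's origin). Below, a 16 mm shank 60 mm long stands in the bore with 1 mm total play; 0.18 to 0.31 kg. Half-way out: this point 30 mm above its start. If let go it drops back
- plug_top (a point): top centre of the low plug in the other bore: a 24 mm disc head only 6 mm high on the block's top; to be left alone
- bin: open grey plastic bin, 190 x 130 x 70 mm; origin at the centre of its underside; to be left alone
- step_block: black steel step block, 100 x 50 x 62 mm; origin at the centre of its underside; to be left alone
- oil_bottle: white bottle, 68 mm in diameter, 170 mm tall; origin at the centre of its underside; to be left alone
Not all that is in view belongs to the job. Leave any pink or turquoise look-alike of the part that bears gauge_grip alone.

How it is judged:
By the outcome, as a careful person would: the job done as asked, in the order asked, and still so for the second after the job is handed in, while the arm keeps its last pose, push and grip.
It also fails if it takes over 54 s, if anything falls off the work surface, if the arm or the gripper's body presses on something with over 40 N, if the wrist force passes 120 N, or if a joint passes its speed limit or range.

## Working session

There is one attempt and no reset: what is moved stays moved. The work goes in short steps, Python scripts to look and compute and a tool call to move; the robot and the scene stay as the last step left them, time stands still between calls to the robot, and variables do not carry over. Pictures are saved under pics/ and viewed, at most 10 in all, crops included, and the job is handed in when it is done.

Besides the shell and the picture viewer there is one more tool, called after "Request:" as name(argument=value, ...) on one line, values as JSON. drive_tool: Moves the arm, as the interface text tells. Its arguments: {"type":"object","properties":{"rows":{"type":"string"},"claw":{"type":"number"},"newtons":{"type":"number"}},"required":["rows"]}

```bash
mkdir -p pics; cat > h.py <<'E'
from rig import *
import numpy as np, cv2
def shot(n,f=None):
    p=get_image(n)
    if f: cv2.imwrite('pics/'+f,p['color'][:,:,::-1])
    return p
def K(p): return np.array([[p['fx'],0,p['cx']],[0,p['fy'],p['cy']],[0,0,1]])
def ray(p,u,v):
    R=cv2.Rodrigues(np.array(p['rvec'],float))[0];t=np.array(p['tvec'],float).ravel()
    return -R.T@t, R.T@np.array([(u-p['cx'])/p['fx'],(v-p['cy'])/p['fy'],1])
def atz(p,u,v,z):
    c,d=ray(p,u,v); return c+d*(z-c[2])/d[2]
def proj(p,X):
    return cv2.projectPoints(np.array(X,float).reshape(-1,3),np.array(p['rvec'],float),np.array(p['tvec'],float),K(p),None)[0].reshape(-1,2)
def tri(*o):
    A=np.zeros((3,3));b=np.zeros(3)
    for p,u,v in o:
        c,d=ray(p,u,v);d=d/np.linalg.norm(d);M=np.eye(3)-np.outer(d,d);A+=M;b+=M@c
    return np.linalg.solve(A,b)
E
python3 - <<'E'
from h import *
np.set_printoptions(precision=4,suppress=True)
for n in('top','side'):
    p=shot(n,n+'0.png'); print(n,ray(p,p['cx'],p['cy']),p['fx'])
    for k in ['vise','handle_grip','jaw','block','gauge_grip','plug_top','bin','step_block','oil_bottle']:
        for r in cut_out(p,k)[:3]: print(k,round(r['confidence'],2),np.round(r['location']),r['pixels'].sum())
s=get_state();print(s['tool_rot'],s['time'],s['wrist_force'])
E
```

```text
top (array([ 0.2751, -0.0208,  1.4766]), array([ 0.1755,  0.0031, -0.9845])) 554.7808205571012
vise 0.85 [221. 297.] 3803
handle_grip 0.6 [279. 266.] 115
jaw 0.55 [227. 292.] 934
block 0.58 [202. 295.] 795
gauge_grip 0.56 [182. 357.] 120
gauge_grip 0.51 [216. 246.] 124
bin 0.55 [203. 498.] 4123
step_block 0.66 [269. 175.] 982
step_block 0.43 [180. 166.] 992
oil_bottle 0.6 [178. 167.] 967
side (array([ 0.3071, -1.0067,  1.0177]), array([ 0.1648,  0.7174, -0.6769])) 533.5939010027894
vise 0.62 [229. 317.] 3557
vise 0.6 [220. 334.] 743
handle_grip 0.68 [212. 263.] 88
jaw 0.89 [220. 313.] 737
block 0.73 [148. 330.] 944
block 0.58 [218. 333.] 798
gauge_grip 0.82 [252. 340.] 293
gauge_grip 0.8 [248. 374.] 227
gauge_grip 0.58 [204. 340.] 118
bin 0.68 [386. 415.] 6943
step_block 0.66 [176. 256.] 746
oil_bottle 0.82 [149. 331.] 889
oil_bottle 0.46 [221. 315.] 784
[[ 0.9569  0.2905  0.    ]
 [ 0.2905 -0.9569  0.    ]
 [ 0.     -0.     -1.    ]] 1.0 [-0.2922  0.4665  0.5136]
```

View pics/top0.png

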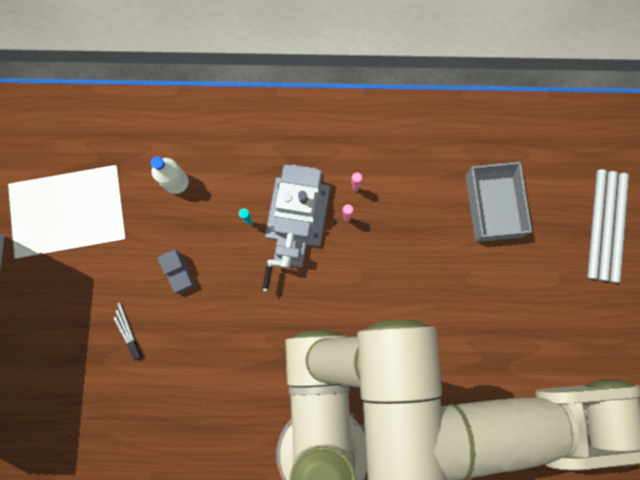

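View pics/side0.png

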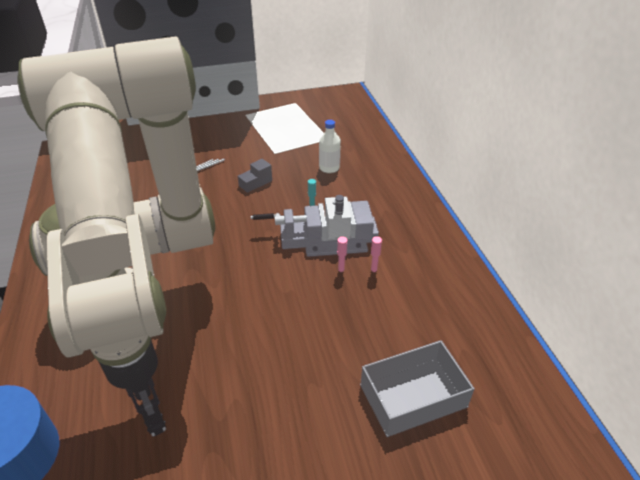

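The real gauge is the dark cylinder on the block, at about (303,197) in the top view and (339,202) in the side view. The pink ones at top (357,182) and (348,212) and the turquoise one at (245,215) stand on the bench, so they are look-alikes. I'll confirm this in an enlarged crop.

```bash
python3 - <<'E'
import cv2,numpy as np
a=cv2.imread('pics/top0.png')[155:305,235:335]; b=cv2.imread('pics/side0.png')[180:270,245:385]
a=cv2.resize(a,None,fx=4,fy=4,interpolation=cv2.INTER_CUBIC);b=cv2.resize(b,None,fx=2.85,fy=2.85,interpolation=cv2.INTER_CUBIC)
c=np.zeros((600,800,3),np.uint8);c[:,:400]=a;c[:b.shape[0],400:400+b.shape[1]]=b[:,:400]
cv2.imwrite('pics/crop.png',c)
E
```

```text
(no output)
```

View pics/crop.png

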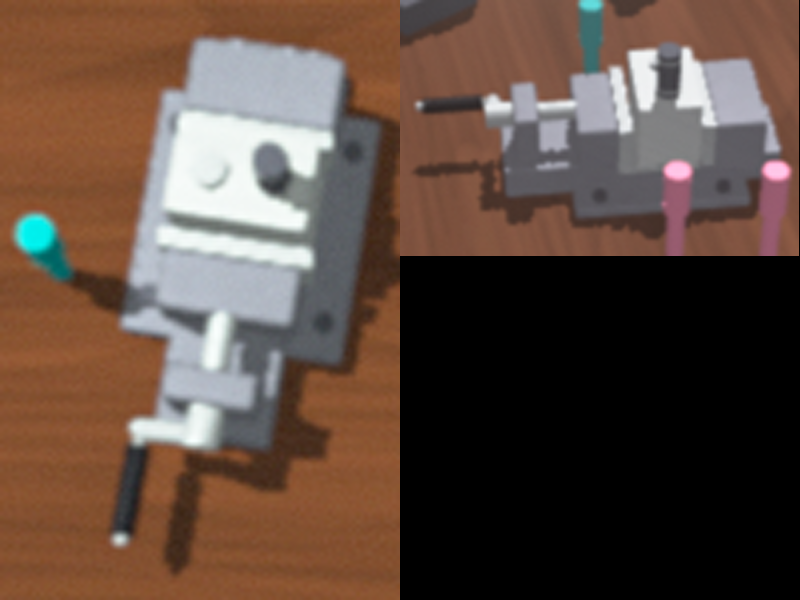

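The crop confirms it. The dark-handled gauge is in the right-hand (-y) bore, crop (270,160), and the low plug is on the left at crop (210,170). The crank handle is on the left, around crop (129,490), roughly level. Next I'll fit the vise pose.

```bash
cat > fit.py <<'E'
from h import *
from scipy.optimize import least_squares
np.set_printoptions(precision=4,suppress=True)
T=shot('top');S=shot('side')
def tp(u,v): return (T,235+u/4,155+v/4)
def sd(u,v): return (S,245+(u-400)/2.85,180+v/2.85)
o=[(tp(270,153),(29.5,-21,155)),(sd(669,50),(29.5,-21,155)),(tp(182,110),(59.5,45,105)),(tp(165,213),(-.5,45,105)),(tp(305,232),(-.5,-45,105)),
(tp(213,158),(29.5,21,111)),(tp(168,372),(-94,None,90)),(tp(250,407),(-118,None,90)),(sd(710,98),(59.5,-45,105)),(sd(638,106),(-.5,-45,105)),
(tp(129,490),'h'),(sd(453,104),'h'),(tp(205,428),'hub')]
def w(x,P):
    c,s=np.cos(x[2]),np.sin(x[2]); return np.array([x[0]+c*P[0]-s*P[1],x[1]+s*P[0]+c*P[1],P[2]])/[1,1,1]
def hp(a): b=a-np.pi/6; return (-.176,.045*np.cos(b),.075+.045*np.sin(b))
def f(x):
    r=[]
    for (p,u,v),P in o:
        if P=='hub': continue
        if P=='h': X=w(x,hp(x[3]))
        elif P[1] is None: continue
        else: X=w(x,np.array(P)/1000)
        r+=list(proj(p,X)[0]-[u,v])
    return r
r=least_squares(f,[.5,0,0,.5],loss='soft_l1')
print(r.x,np.round(f(r.x),1))
x=r.x
print('handle',w(x,hp(x[3])),'axis',w(x,(-.176,0,.075)),'gauge',w(x,(.0295,-.021,.13)))
np.save('x.npy',x)
print(tri(tp(270,153),sd(669,50)),tri(tp(129,490),sd(453,104)))
E
python3 fit.py
```

```text
[ 0.6099  0.0884 -0.1438  0.0975] [ 0.1  0.6  0.3 -0.3 -0.2  1.3 -0.1 -2.  -0.2 -1.2 -0.9  1.3 -2.2  2.4
  0.7  1.2  0.2 -1.  -0.   0. ]
handle [0.4415 0.1541 0.0564] axis [0.4357 0.1136 0.075 ] gauge [0.636  0.0634 0.13  ]
[0.6366 0.0639 0.1538] [0.4404 0.1545 0.0561]
```

Request:
drive_tool(rows="10 -12 0 0;23 -27 0 0;23 -27 0 0;23 -27 0 0;23 -27 0 0;23 -27 0 0;23 -27 0 0;23 -27 0 0;23 -27 0 0;23 -27 0 0;23 -27 0 0;23 -27 0 0;23 -27 0 0;23 -27 0 0;23 -27 0 0;23 -27 0 0;23 -27 0 0;23 -27 0 0;23 -27 0 0;23 -27 0 0", claw=60, newtons=60)

```text
time: 3.1
position: [0.428, 0.1315, 0.4048]
tool_rot: [[0.957, 0.291, 0.0], [0.291, -0.957, -0.0], [0.0, 0.0, -1.0]]
wrist_force: [0.1, -0.7, 0.4]
gripper_width: 0.702
grasp_force: 0.0
```

Request:
drive_tool(rows="5 -7 0 0.08;0 0 0 0.12;0 0 0 0.12;0 0 0 0.119;0 0 0 0")

```text
time: 3.6
position: [0.4304, 0.1381, 0.4047]
tool_rot: [[0.989, -0.145, 0.0], [-0.145, -0.989, -0.0], [0.0, 0.0, -1.0]]
wrist_force: [0.3, -0.4, -0.1]
gripper_width: 0.702
grasp_force: 0.0
```

Request:
drive_tool(rows="4.6 -17.4 0 0;0 0 20 0;0 0 30 0;0 0 30 0;0 0 30 0;0 0 0 0;0 0 0 0")

```text
time: 4.3
position: [0.4378, 0.1546, 0.2955]
tool_rot: [[0.99, -0.142, 0.0], [-0.142, -0.99, 0.0], [0.0, -0.0, -1.0]]
wrist_force: [0.2, -0.2, 0.4]
gripper_width: 0.702
grasp_force: 0.0
```

```bash
python3 - <<'E'
from h import *
x=np.load('x.npy')
a=shot('top')['color'][215:315,215:315,::-1]; b=shot('side')['color'][140:240,210:310,::-1]
c=np.hstack([cv2.resize(i,(400,400),interpolation=cv2.INTER_CUBIC) for i in (a,b)])
cv2.imwrite('pics/c2.png',c); print(get_state()['position'])
E
```

```text
[0.43794053 0.15461347 0.2963324 ]
```

View pics/c2.png

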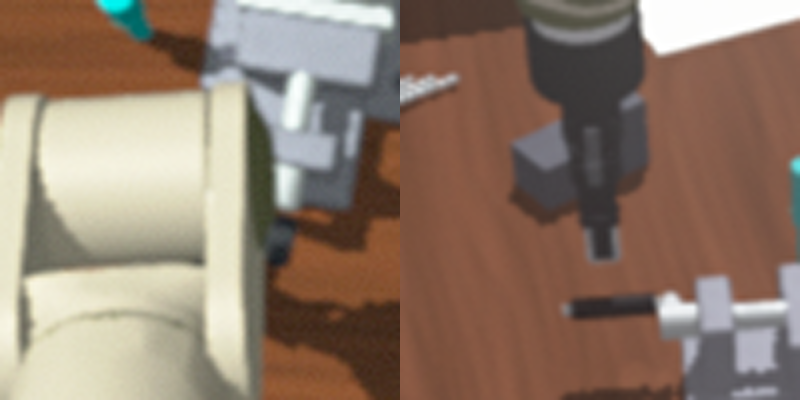

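The side view shows the fingers above the middle of the sleeve. The tips are at crop (600,255) and the sleeve is at (612,306). I'll descend and pinch.

Request:
drive_tool(rows="0 0 20 0;0 0 20 0;0 0 20 0;0 0 15 0;0 0 10 0;0 0 0 0;0 0 0 0")

```text
time: 5.1
position: [0.4379, 0.1546, 0.2106]
tool_rot: [[0.99, -0.143, 0.002], [-0.143, -0.99, 0.0], [0.001, -0.0, -1.0]]
wrist_force: [-0.6, -0.2, 0.2]
gripper_width: 0.702
grasp_force: 0.0
```

Request:
drive_tool(rows="0 0 0 0;0 0 0 0;0 0 0 0;0 0 0 0;0 0 0 0;0 0 0 0;0 0 0 0;0 0 0 0", claw=0, newtons=60)

```text
time: 5.9
position: [0.4376, 0.1547, 0.2098]
tool_rot: [[0.99, -0.144, 0.0], [-0.144, -0.99, 0.0], [0.0, -0.0, -1.0]]
wrist_force: [0.5, 6.1, -0.0]
gripper_width: 0.165
grasp_force: 58.4
```

```bash
cat > arc.py <<'E'
import sys,numpy as np
a0,a1,n=float(sys.argv[1]),float(sys.argv[2]),int(sys.argv[3])
b=np.linspace(a0,a1,n+1)-np.pi/6
P=np.round(np.c_[-45*np.cos(b),-45*np.sin(b)],1)
print(a0,a1,';'.join('0 %.1f %.1f 0'%tuple(d) for d in np.diff(P,axis=0)))
E
python3 arc.py .1 1.1 12; python3 arc.py 1.1 2.1 12;python3 arc.py 2.1 3.1 12;python3 arc.py 3.1 3.7 10;python3 arc.py 3.7 3.98 7
```

```text
0.1 1.1 0 -1.4 -3.5 0;0 -1.1 -3.6 0;0 -0.8 -3.6 0;0 -0.5 -3.7 0;0 -0.2 -3.8 0;0 0.1 -3.7 0;0 0.5 -3.8 0;0 0.7 -3.6 0;0 1.1 -3.6 0;0 1.3 -3.5 0;0 1.7 -3.4 0;0 1.9 -3.2 0
1.1 2.1 0 2.1 -3.1 0;0 2.5 -2.8 0;0 2.6 -2.7 0;0 2.9 -2.4 0;0 3.0 -2.2 0;0 3.2 -1.9 0;0 3.4 -1.7 0;0 3.5 -1.3 0;0 3.6 -1.1 0;0 3.7 -0.7 0;0 3.7 -0.5 0;0 3.8 -0.1 0
2.1 3.1 0 3.7 0.2 0;0 3.7 0.5 0;0 3.7 0.8 0;0 3.6 1.1 0;0 3.4 1.4 0;0 3.4 1.6 0;0 3.2 2.0 0;0 3.0 2.2 0;0 2.9 2.4 0;0 2.6 2.7 0;0 2.4 2.9 0;0 2.1 3.1 0
3.1 3.7 0 1.4 2.3 0;0 1.2 2.4 0;0 1.1 2.5 0;0 0.9 2.5 0;0 0.8 2.6 0;0 0.7 2.6 0;0 0.4 2.7 0;0 0.3 2.7 0;0 0.2 2.7 0;0 0.0 2.7 0
3.7 3.98 0 -0.1 1.8 0;0 -0.2 1.8 0;0 -0.2 1.7 0;0 -0.4 1.8 0;0 -0.3 1.8 0;0 -0.5 1.7 0;0 -0.5 1.7 0
```

Request:
drive_tool(rows="0 -1.4 -3.5 0;0 -1.1 -3.6 0;0 -0.8 -3.6 0;0 -0.5 -3.7 0;0 -0.2 -3.8 0;0 0 0 0")

```text
time: 6.5
position: [0.4381, 0.1588, 0.2283]
tool_rot: [[0.99, -0.144, 0.001], [-0.144, -0.99, 0.001], [0.001, -0.001, -1.0]]
wrist_force: [0.6, 7.9, 1.1]
gripper_width: 0.166
grasp_force: 59.0
```

Request:
drive_tool(rows="0 -1 0 0;0 0.1 -3.7 0;0 0.5 -3.8 0;0 0.7 -3.6 0;0 1.1 -3.6 0;0 1.3 -3.5 0;0 1.7 -3.4 0;0 1.9 -3.2 0;0 0 0 0")

```text
time: 7.4
position: [0.4372, 0.1521, 0.2532]
tool_rot: [[0.99, -0.144, 0.001], [-0.144, -0.99, -0.0], [0.001, 0.0, -1.0]]
wrist_force: [2.2, -1.4, 1.2]
gripper_width: 0.161
grasp_force: 59.1
```

Request:
drive_tool(rows="0 2.1 -3.1 0;0 2.5 -2.8 0;0 2.6 -2.7 0;0 2.9 -2.4 0;0 3.0 -2.2 0;0 3.2 -1.9 0;0 3.4 -1.7 0;0 3.5 -1.3 0;0 3.6 -1.1 0;0 3.7 -0.7 0;0 3.7 -0.5 0;0 3.8 -0.1 0;0 0 0 0")

```text
time: 8.7
position: [0.4317, 0.1141, 0.2735]
tool_rot: [[0.99, -0.144, 0.0], [-0.144, -0.99, -0.001], [0.0, 0.0, -1.0]]
wrist_force: [2.1, -0.2, 5.9]
gripper_width: 0.168
grasp_force: 59.5
```

Request:
drive_tool(rows="0 0 -0.8 0;0 3.7 0.2 0;0 3.7 0.5 0;0 3.7 0.8 0;0 3.6 1.1 0;0 3.4 1.4 0;0 3.4 1.6 0;0 3.2 2.0 0;0 3.0 2.2 0;0 2.9 2.4 0;0 2.6 2.7 0;0 2.4 2.9 0;0 2.1 3.1 0;0 0 0 0")

```text
time: 10.1
position: [0.4264, 0.077, 0.2528]
tool_rot: [[0.99, -0.144, 0.0], [-0.144, -0.99, -0.0], [0.0, 0.0, -1.0]]
wrist_force: [6.0, 0.2, -3.1]
gripper_width: 0.167
grasp_force: 58.8
```

Request:
drive_tool(rows="0 1.4 2.3 0;0 1.2 2.4 0;0 1.1 2.5 0;0 0.9 2.5 0;0 0.8 2.6 0;0 0 0 0;0 0 0 0")

```text
time: 10.8
position: [0.4256, 0.0718, 0.2405]
tool_rot: [[0.99, -0.144, 0.0], [-0.144, -0.99, -0.0], [0.0, 0.0, -1.0]]
wrist_force: [6.2, -1.6, -2.8]
gripper_width: 0.168
grasp_force: 59.0
```

Request:
drive_tool(rows="0 0.7 2.6 0;0 0.4 2.7 0;0 0.3 2.7 0;0 0.2 2.7 0;0 0 2.7 0;0 0 0 0;0 0 0 0")

```text
time: 11.5
position: [0.4254, 0.0703, 0.2271]
tool_rot: [[0.99, -0.144, 0.0], [-0.144, -0.99, -0.0], [0.0, 0.0, -1.0]]
wrist_force: [6.3, -1.7, -1.8]
gripper_width: 0.162
grasp_force: 59.0
```

Request:
drive_tool(rows="0 -0.1 1.8 0;0 -0.2 1.8 0;0 -0.2 1.7 0;0 0 0 0;0 0 0 0;0 0 0 0")

```text
time: 12.1
position: [0.4255, 0.0708, 0.2219]
tool_rot: [[0.99, -0.144, 0.0], [-0.144, -0.99, -0.0], [0.0, 0.0, -1.0]]
wrist_force: [5.4, -1.5, 0.2]
gripper_width: 0.161
grasp_force: 59.1
```

Request:
drive_tool(rows="0 -0.4 1.8 0;0 -0.3 1.8 0;0 -0.5 1.7 0;0 0 0 0;0 0 0 0;0 0 0 0")

```text
time: 12.7
position: [0.4257, 0.0719, 0.2169]
tool_rot: [[0.99, -0.144, 0.0], [-0.144, -0.99, -0.001], [0.0, 0.001, -1.0]]
wrist_force: [3.5, -3.7, 7.2]
gripper_width: 0.162
grasp_force: 59.8
```

Request:
drive_tool(rows="0 -0.5 1.5 0;0 -0.5 1.2 0;0 0 0 0;0 0 0 0;0 0 0 0")

```text
time: 13.2
position: [0.4258, 0.0727, 0.2145]
tool_rot: [[0.99, -0.143, 0.0], [-0.143, -0.99, -0.001], [0.001, 0.001, -1.0]]
wrist_force: [2.3, -6.4, 10.0]
gripper_width: 0.167
grasp_force: 60.3
```

Request:
drive_tool(rows="0 0 0 0;0 0 0 0;0 0 0 0;0 0 0 0;0 0 0 0", claw=50)

```text
time: 13.7
position: [0.4255, 0.0732, 0.2139]
tool_rot: [[0.99, -0.144, -0.001], [-0.144, -0.99, 0.0], [-0.001, -0.0, -1.0]]
wrist_force: [0.4, -0.4, 0.2]
gripper_width: 0.585
grasp_force: 0.0
```

Request:
drive_tool(rows="0 0 -15 0;0 0 -30 0;0 0 -40 0;0 0 -40 0;0 0 -40 0;0 0 -20 0;0 0 0 0")

```text
time: 14.4
position: [0.4257, 0.0732, 0.4015]
tool_rot: [[0.99, -0.143, 0.005], [-0.143, -0.99, -0.0], [0.005, -0.0, -1.0]]
wrist_force: [-0.6, 1.3, -0.3]
gripper_width: 0.588
grasp_force: 0.0
```

```bash
python3 - <<'E'
from h import *
s=get_state();print(s['q'],s['position'],s['wrist_force'])
a=shot('top')['color'][155:305,235:335,::-1]; b=shot('side')['color'][180:270,245:385,::-1]
a=cv2.resize(a,None,fx=4,fy=4,interpolation=cv2.INTER_CUBIC);b=cv2.resize(b,None,fx=2.85,fy=2.85,interpolation=cv2.INTER_CUBIC)
c=np.zeros((600,800,3),np.uint8);c[:,:400]=a;c[:b.shape[0],400:400+b.shape[1]]=b[:,:400]
cv2.imwrite('pics/c3.png',c)
E
```

```text
[-1.02283192e-01  1.07790664e-01  1.76180830e+00  7.30924879e-05
  1.26682546e+00  1.61248684e+00] [0.42574798 0.0732174  0.40146741] [-0.61965524  1.32374533 -0.32915329]
```

View pics/c3.png

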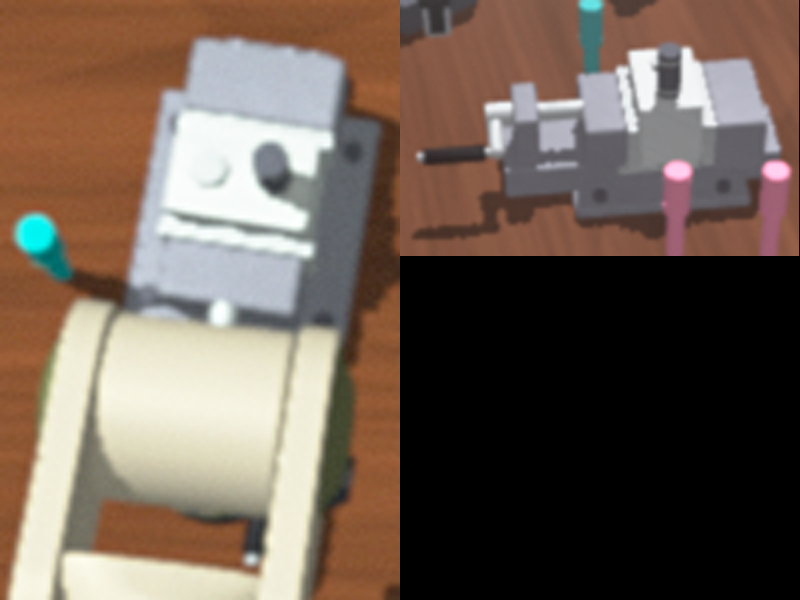

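The crank handle is now low on the right, crop (455,155). The jaw is up against the block, and the gauge is still at crop (270,155) and (669,50). I'll turn the gripper 90° so the fingers close along the vise's x, which keeps them clear of the low plug.

Request:
drive_tool(rows="0 0 0 -0.14;0 0 0 -0.14;0 0 0 -0.14;0 0 0 -0.14;0 0 0 -0.14;0 0 0 -0.14;0 0 0 -0.14;0 0 0 -0.14;0 0 0 -0.14;0 0 0 -0.14;0 0 0 -0.14;0 0 0 -0.03;0 0 0 0")

```text
time: 15.8
position: [0.4256, 0.0731, 0.3981]
tool_rot: [[0.147, 0.989, -0.002], [0.989, -0.147, 0.0], [-0.0, -0.002, -1.0]]
wrist_force: [-0.8, 0.1, -1.1]
gripper_width: 0.583
grasp_force: 0.0
```

Request:
drive_tool(rows="2 15 0 0;2 25 0 0;3 30 0 0;4 35 0 0;4 35 0 0;3 30 0 0;2 25 0 0;1 15 0 0;0 0 0 0;0 0 0 0")

```text
time: 16.8
position: [0.6362, 0.0636, 0.3983]
tool_rot: [[0.146, 0.989, -0.002], [0.989, -0.146, 0.0], [-0.0, -0.002, -1.0]]
wrist_force: [-0.7, -0.1, 0.1]
gripper_width: 0.586
grasp_force: 0.0
```

Request:
drive_tool(rows="0 0 20 0;0 0 30 0;0 0 20 0;0 0 15 0;0 0 15 0;0 0 11 0;0 0 0 0;0 0 0 0")

```text
time: 17.6
position: [0.6364, 0.0636, 0.2888]
tool_rot: [[0.145, 0.989, 0.001], [0.989, -0.145, -0.0], [0.0, 0.001, -1.0]]
wrist_force: [0.4, -0.4, 0.7]
gripper_width: 0.587
grasp_force: 0.0
```

```bash
python3 - <<'E'
from h import *
s=get_state();print(s['position'],s['wrist_force'])
b=shot('side')['color'][160:260,280:400,::-1]
cv2.imwrite('pics/c4.png',cv2.resize(b,None,fx=5,fy=5,interpolation=cv2.INTER_CUBIC))
E
```

```text
[0.63636459 0.06362427 0.28878896] [ 0.4120486  -0.44815907  0.73172593]
```

View pics/c4.png

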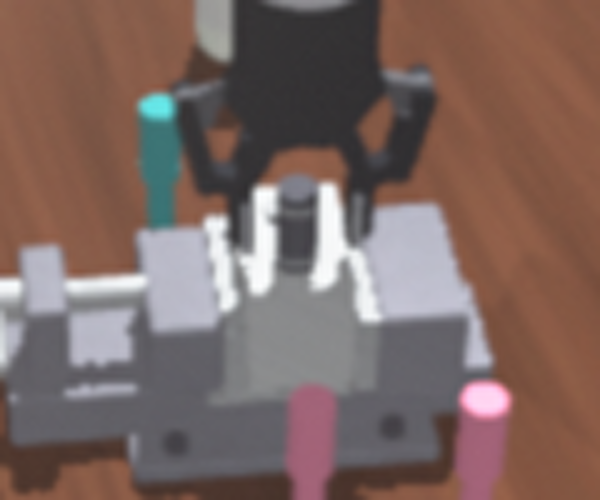

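The gauge is centred between the fingers: gauge at crop x≈297, fingers at 243 and 352. I'll close on it.

Request:
drive_tool(rows="0 0 0 0;0 0 0 0;0 0 0 0;0 0 0 0;0 0 0 0;0 0 0 0;0 0 0 0;0 0 0 0", claw=0, newtons=40)

```text
time: 18.45
position: [0.6365, 0.0636, 0.2888]
tool_rot: [[0.144, 0.99, 0.0], [0.99, -0.144, -0.0], [-0.0, 0.0, -1.0]]
wrist_force: [-3.4, 0.1, 6.4]
gripper_width: 0.274
grasp_force: 39.0
```

Request:
drive_tool(rows="0 0 -2 0;0 0 -3 0;0 0 -3 0;0 0 -3 0;0 0 -3 0;0 0 0 0")

```text
time: 19.05
position: [0.6365, 0.0636, 0.3025]
tool_rot: [[0.145, 0.99, 0.0], [0.99, -0.145, -0.0], [0.0, 0.0, -1.0]]
wrist_force: [-0.8, 0.1, -2.7]
gripper_width: 0.273
grasp_force: 39.2
```

Request:
drive_tool(rows="0 0 -3 0;0 0 -3 0;0 0 -3 0;0 0 -3 0;0 0 -3 0;0 0 -1 0;0 0 0 0;0 0 0 0;0 0 0 0;0 0 0 0")

```text
time: 20.05
position: [0.6365, 0.0636, 0.318]
tool_rot: [[0.145, 0.99, -0.0], [0.99, -0.145, 0.0], [0.0, -0.0, -1.0]]
wrist_force: [-0.2, 0.4, -3.1]
gripper_width: 0.272
grasp_force: 39.3
```

```bash
python3 - <<'E'
from h import *
s=get_state();print(s['position'],s['wrist_force'],s['time'])
p=shot('side')
print(proj(p,[[.6366,.0639,.155],[.6366,.0639,.185]])-[280,160])
cv2.imwrite('pics/c5.png',cv2.resize(p['color'][160:260,280:400,::-1],None,fx=5,fy=5,interpolation=cv2.INTER_CUBIC))
E
```

```text
[0.63651622 0.06355596 0.31801439] [-0.17558433  0.4291816  -3.07536475] 20.05
[[59.82997313 37.06489461]
 [60.12259706 27.88325943]]
```

View pics/c5.png

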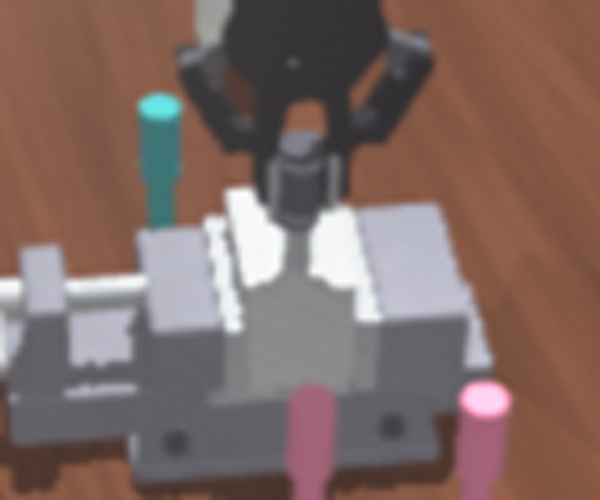

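The gauge top rose from crop row 185 to about 140. That is 9.2 raw px, or 30 mm. The grey shank shows between the handle and the block, and the block stayed put.

```bash
python3 -c "
from rig import *
print(hand_in())"
```

```text
the job is handed in; nothing more can be done
None
```

I handed the job in: the vise is clamped, with about 11 N at the handle and the crank near 3.98 rad. The plug gauge is held still about 30 mm up in its bore, and I left the low plug and the things around the vise untouched. The robot clock read about 20 s of the 54 s allowed, and no verdict came back.

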